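Jam the locknut of the sweets stand

ROBOT

A 6-joint arm with a two-finger parallel gripper is mounted at the origin on the work surface. World frame = base frame: x ahead of the robot, y to its left, z up, the work surface at z = 0. Lengths are in m, angles in rad, forces in N, time in s.
With the tool pointing down it reaches from about 0.425 to 0.925 m from the base axis. Payload 12.5 kg.
Tool frame: the origin (TCP) lies midway between the tips of the shut fingers; the grasp point (between the pads) lies 19 mm behind it (r.grip_depth is the distance from the TCP to the grasp point, in m); z points along the fingers, y is the line along which they close (so a half turn about z gives the same grasp; the last joint's range is limited). The gripper opens to 85 mm and grips with 20 to 120 N. Pads are 22 mm wide; open, the fingers measure 114 mm over their backs; the gripper's body (76 mm by 85 mm) begins 54 mm behind the grasp point. The pads swing forward as they close: fully open they stand 13 mm farther back than shut.
Start: joints at [1.089, 0.491, 1.559, -0, 1.092, -0.106], TCP at [0.229, 0.581, 0.231] pointing down, gripper open.
Joint ranges: [-3.1, 3.1], [-0.84, 2.19], [0.05, 2.79], [-1.13, 4.28], [0.06, 2.93], [-2.69, 2.69]. Speed limits (rad/s): [2.22, 2.22, 2.79, 3.14, 3.14, 3.14].

INTERFACE

Orientations are given as a unit quaternion [x, y, z, w].
In Python, from plant import r gives the robot as it stands. The module is installed in compiled form; this text tells all that it offers.
- The arm moves only by the tool jog_arm, never from a script. Its argument "moves" is a list of rows, each a list of 3 entries, a list of its own where there are three numbers: the opening, from -1 (shut) to 1 (fully open), so that 0 is half open, then the shift along the tool's x, y, z in units of 12 cm (1.0 is 12 cm), then the turn, a rotation vector about the tool's x, y, z in units of pi rad (1.0 is pi rad). A call has 1 to 8 rows; each row is the pose to reach, as a shift and turn from the pose commanded when the call began, along the tool's axes at that moment, turning the shorter way round; what a row does not reach only later rows make up. A row lasts 1/8 s, in which the tool goes at most 62.5 mm and 10.7 degrees, less where a joint would pass 70% of its speed; a pose out of reach is approached as far as the arm can. A call with a number of a shift or a turn outside -1 to 1 is refused whole. A call with a gripper value outside its range is refused whole. The fingers move at their own pace and stop on an object; the grip force is fixed at half the most. Time passes only in rows, so rows that repeat a pose let the fingers close. It gives the time, the measured TCP pose, the force, the opening and the grip force at its end, in the units of the state.
- r.observe(): the state, without advancing time (a new reading comes with each control period).
- r.read_camera(name): name is "side" or "top"; returns the picture (480x640x3 uint8, red, green, blue); there is no depth.
- r.camera_model(name): a dict with "fx", "fy", "cx", "cy" (pixels), "k1" (the pictures are not rectified: a ray, as slopes to the right and down, at radius r is drawn at 1 + k1 r^2 times it, then the intrinsics apply), "T" (4x4, takes a point from camera to world coordinates). Camera axes: x right, y up, looking along -z (the intrinsics and any distortion apply to the point x, -y, -z); pixel columns grow to the right and rows downward; lengths in m; the calibration is good to about 2 mm. A picture is of the moment at which its call begins. camera_model takes no time and is no camera call.
- r.hand_in(): hands the job in; it is judged then, once.
The state is a dict: "time": time; "joints": joint angles; "qvel": joint speeds; "joint_efforts": joint torques, N m; "ee_pos": TCP position; "orientation": TCP orientation; "wrist_force": force on the tool from outside, world axes, zero at the start; "torque": the same for the moment, N m; "gripper_width": finger opening in m; "grasp_force": force on a finger pad.
Only numpy, scipy, OpenCV 4.12 (cv2) and the standard library are available. Lean on these libraries where they do the work, as an engineer would, in place of code of your own. Each camera call takes 0.05 s, during which the arm holds its last target. There are 200 camera calls.

TASK

Tighten the locknut on the sweets stand: first slide the open jaw of the loose spanner sideways onto the square collar under the nut, its handle on the near side of the stand so that the stop post will keep it from turning clockwise, and let go. Then push the nut's long bar clockwise (seen from above) as far as it will go. Do not let the collar spin beyond the small slack until the spanner meets the post, leave the spanner lying on the collar, and leave the other things where they are.

Things in the scene. Friction and masses are not known exactly. Their poses are not given: they have to be found in the camera images.
- stand: Fixed round wooden board, 250 mm across, 18 mm thick. Origin: centre of its underside, below the spindle axis; z up. A steel stop post, 16 mm across, stands at (-108, +18) mm in its frame, top 40 mm up; between post and collar there is room to lower the jaw. A spanner on the collar, handle along the stand's -x, touches the post with the handle's +y side, so cannot turn clockwise.
- collar (a point): On the spindle's vertical axis at the board's top, 18 mm above the sideboard. From here rises the square metal collar, 36 x 36 mm, 26 mm tall; x and y are square to its flats. To put the spanner's handle just anticlockwise of the post, point its jaw along this point's +x (handle to -x). Unheld, spindle and collar turn easily (0.06 N m) along with the nut.
- spindle (a joint): Angle of spindle and collar in the stand, rad, growing clockwise from above; 0 = the handle of a spanner on the collar just touches the post. Starts 0.08 to 0.35 anticlockwise of that (negative), so when the nut is pushed, collar and spanner first turn this far together; with the jaw's play it may end about 0.1 past 0. Beyond +0.3 or -0.6 counts as spun.
- locknut (a joint): Angle of the locknut on the spindle, rad, growing clockwise from above (tightening); starts at 0 to 0.5, jammed at its hard stop at 1.4. Stiff: 0.45 N m of dry friction, about 7 N on the bar 60 mm from the axis; with the spindle unheld it only drags the spindle round. Stays where it is left.
- bar_end (a point): Middle of one end face of the nut's steel bar. The bar runs through the axis, 75 mm either side, 12 mm thick, 22 mm tall, from 53 to 75 mm above the sideboard. With both joints at 0 this end points along the stand's -y. The nut's hexagonal hub, 48 mm over corners, lies 49 to 79 mm up, 5 mm above the collar; a threaded stub 20 mm across rises from it to 124 mm.
- spanner: Loose flat steel open-ended spanner, 205 mm long, 14 mm thick, 0.15 to 0.31 kg, flat on the sideboard left or right of the stand. Origin: centre of the jaw opening, on the underside; z up; jaw opens to +x. Two prongs 13 mm wide, x -20 to +20 mm, leave a 39 mm gap; a 65 mm wide bridge is at x -38 to -20; the handle, 20 mm wide, runs from x -35 to -185 mm.
- handle (a point): Grip point of the spanner's handle: 140 mm from the jaw's centre towards -x, at mid thickness (7 mm above the underside).
- stamp: Wooden kahk stamp, turned, 72 mm across, 94 mm tall; origin at the centre of its foot. Bystander on the other side of the stand from the spanner.
- teapot: White ceramic teapot, 145 mm body, 225 mm over spout (+x) and handle (-x), 140 mm tall; origin at the centre of its foot. Bystander.
- boxes: Stack of three clear sweets boxes with lids, 138 mm square, 174 mm tall; origin at the centre of its underside. Bystander.
Mind the look-alikes: they are no part of the job. There is more than one size of the spanner; the one meant has the size given above.

How it is judged:
By the outcome, as a careful person would: the job done as asked, in the order asked, and still so for the second after the job is handed in, with the robot touching nothing.
It also fails if it takes over 53 s, if anything falls off the work surface, if the arm or the gripper's body presses on something with over 40 N, if the wrist force passes 120 N, or if a joint passes its speed limit or range.

## Working session

There is one attempt and no reset: what is moved stays moved. The work goes in short steps, Python scripts to look and compute and a tool call to move; the robot and the scene stay as the last step left them, time stands still between calls to the robot, and variables do not carry over. Pictures are saved under pics/ and viewed, at most 10 in all, crops included, and the job is handed in when it is done.

Besides the shell and the picture viewer there is one more tool, called after "Emit:" as name(argument=value, ...), one argument or row to a line, values as JSON. jog_arm: Moves the arm, as the interface text tells. Shifts and turns lie within -1 to 1; 1 stands for 12 cm of shift or pi rad of turn. Its arguments: {"type":"object","properties":{"moves":{"type":"array","items":{"type":"array"}}},"required":["moves"]}

```bash
mkdir -p pics
cat > h.py <<'E'
import numpy as np, cv2
from plant import r
def ray(name,u,v):
    m=r.camera_model(name); x=(u-m['cx'])/m['fx']; y=(v-m['cy'])/m['fy']
    k=m['k1']; rd=np.hypot(x,y); q=rd
    for _ in range(30): q=rd/(1+k*q*q)
    s=q/rd if rd>0 else 1
    T=np.array(m['T']); d=T[:3,:3]@np.array([x*s,-y*s,-1.]); return T[:3,3],d
def onz(name,u,v,z):
    o,d=ray(name,u,v); return o+d*(z-o[2])/d[2]
def proj(name,p):
    m=r.camera_model(name);T=np.array(m['T']); c=T[:3,:3].T@(np.array(p)-T[:3,3])
    x=c[0]/-c[2]; y=-c[1]/-c[2]; f=1+m['k1']*(x*x+y*y)
    return np.array([m['fx']*x*f+m['cx'],m['fy']*y*f+m['cy']])
def snap(name,fn):
    a=r.read_camera(name)[:,:,::-1].copy(); cv2.imwrite('pics/'+fn,a); return a
E
python3 - <<'E'
from h import *
snap('top','top0.png');snap('side','side0.png')
for n in('top','side'): print(r.camera_model(n))
print(r.observe())
E
```

```text
{'fx': 554.8427531090645, 'fy': 554.8427531090645, 'cx': 325.51428242164747, 'cy': 238.85207609382226, 'k1': 0.04807896908307012, 'T': array([[ 0.01881132,  0.99503386, -0.09774327,  0.35552692],
       [-0.99977072,  0.01972046,  0.00834347,  0.06777811],
       [ 0.01022957,  0.0975639 ,  0.99517669,  1.33228665],
       [ 0.        ,  0.        ,  0.        ,  1.        ]])}
{'fx': 532.2316335018023, 'fy': 532.2316335018023, 'cx': 323.88225869892494, 'cy': 238.36598340034934, 'k1': 0.010642728534516893, 'T': array([[ 0.96900006,  0.14581905, -0.19943845,  0.1662605 ],
       [-0.24648202,  0.51537125, -0.8207552 , -1.12293613],
       [-0.0168969 ,  0.84446982,  0.53533654,  0.8588281 ],
       [ 0.        ,  0.        ,  0.        ,  1.        ]])}
{'time': 0.1, 'joints': array([ 1.08939171e+00,  4.91498495e-01,  1.55937352e+00,  3.74596402e-05,
        1.09174136e+00, -1.05610274e-01]), 'qvel': array([ 0.0016353 , -0.00082065, -0.00222294, -0.0002293 ,  0.00123887,
       -0.00165562]), 'joint_efforts': array([ 2.80929809e-03, -6.19445372e+01, -2.62020725e+01, -7.41672102e-05,
        2.94745849e-03,  4.31259900e-05]), 'ee_pos': array([0.22926566, 0.58121545, 0.23079184]), 'orientation': array([ 1.86801960e-01,  9.82397459e-01, -4.83725441e-04, -1.63558915e-04]), 'wrist_force': array([-0.19676179, -0.24966753,  0.61571591]), 'torque': array([-0.07213906, -0.01456032, -0.02289916]), 'grasp_force': 0.0, 'gripper_width': 0.08534138929890468}
```

View pics/top0.png

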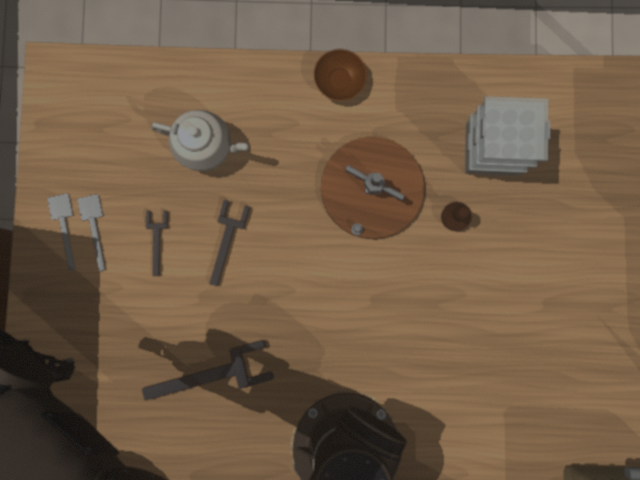

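View pics/side0.png

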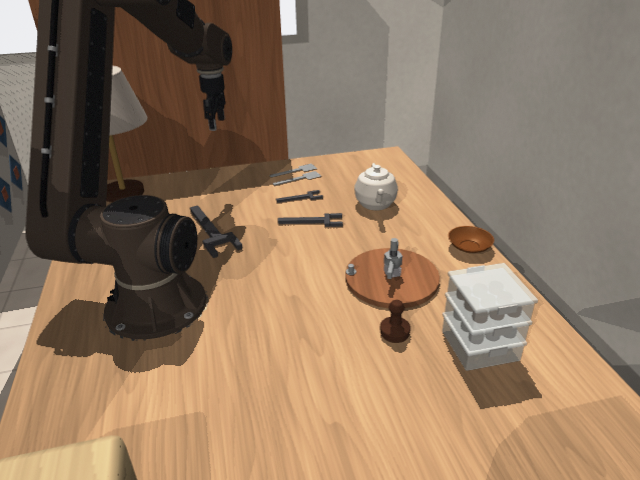

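The top view shows three spanner-like things: a small one at (156,243), a middle one at (230,243) and a large one at (205,372). There are also two spatulas at (62,230) and (92,230). The middle one is about 84 px × 2.4 mm ≈ 203 mm long, which matches. The stand is at (373,188), its post at (358,229), the bar runs (347,168)–(403,200), and the stamp is at (456,216).

Run:
```python
from h import *
a=cv2.imread('pics/top0.png')
hsv=cv2.cvtColor(a,cv2.COLOR_BGR2HSV)
g=a.max(2)
for nm,(x0,x1,y0,y1) in {'mid':(195,265,190,295),'small':(135,180,195,285)}.items():
    m=np.zeros(g.shape,np.uint8); m[y0:y1,x0:x1]=(g[y0:y1,x0:x1]<85)*255
    c=max(cv2.findContours(m,0,1)[0],key=cv2.contourArea)
    P=np.array([onz('top',u,v,0.014)[:2] for u,v in c[:,0]])
    rc=cv2.minAreaRect((P*1000).astype(np.float32)); print(nm,rc); print(cv2.boxPoints(rc).round())
    M=np.argwhere(m)[:, ::-1]; Q=np.array([onz('top',u,v,0.014)[:2] for u,v in M]); 
    l=cv2.fitLine((Q*1000).astype(np.float32),cv2.DIST_L2,0,.01,.01).ravel();print('line',l)
# board
m=((hsv[:,:,0]<12)&(hsv[:,:,1]>90)).astype(np.uint8)*255
m[:120]=0;m[255:]=0;m[:,:300]=0;m[:,432:]=0
c=max(cv2.findContours(m,0,1)[0],key=cv2.contourArea)
P=np.array([onz('top',u,v,0.018)[:2] for u,v in cv2.convexHull(c)[:,0]])*1000
print('board',cv2.fitEllipse(P.astype(np.float32)), cv2.minEnclosingCircle(P.astype(np.float32)))
cr=[cv2.resize(a[130:250,300:440],None,fx=4,fy=4,interpolation=cv2.INTER_CUBIC), cv2.resize(a[190:295,195:265],None,fx=3,fy=3,interpolation=cv2.INTER_CUBIC)]
H=max(i.shape[0] for i in cr); cr=[cv2.copyMakeBorder(i,0,H-i.shape[0],0,0,0) for i in cr]
cv2.imwrite('pics/crop.png',np.hstack(cr))
```

```text
mid ((468.7654113769531, 292.6663818359375), (69.09896850585938, 200.3539581298828), 75.85529327392578)
[[363. 284.]
 [557. 235.]
 [574. 302.]
 [380. 351.]]
line [ 9.7146553e-01 -2.3718081e-01  4.8033432e+02  2.9027734e+02]
small ((467.9177551269531, 454.51318359375), (152.89015197753906, 49.40326690673828), 2.6010334491729736)
[[390. 476.]
 [393. 426.]
 [545. 433.]
 [543. 483.]]
line [9.9948961e-01 3.1946197e-02 4.7534714e+02 4.5564749e+02]
board ((614.7593994140625, -101.80841064453125), (5.752457141876221, 10.438970565795898), 126.35514068603516) ((614.1713256835938, -101.78800964355469), 5.10122013092041)
```

View pics/crop.png

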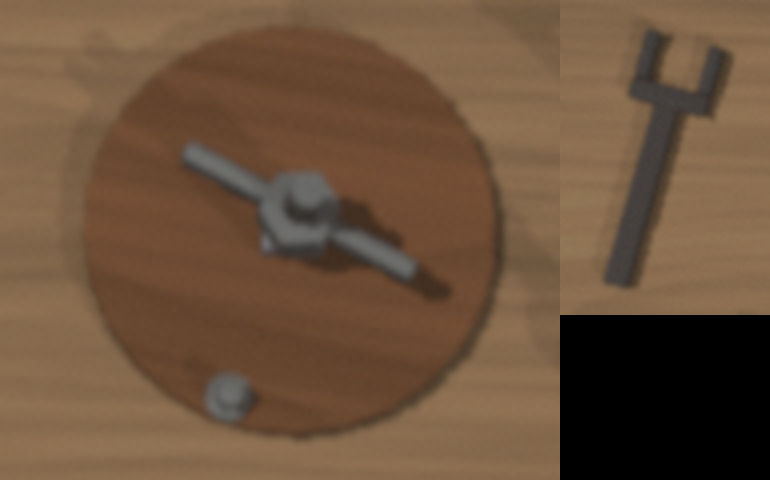

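The crop confirms the middle spanner. The board centre is near top pixel (373,188), the post top near (358,228), and the bar ends near (347.5,168) and (403,198). A collar corner shows at (366,191). Next I measure the stand frame and look closely at the collar from the side.

Run:
```python
from h import *
a=cv2.imread('pics/top0.png'); hsv=cv2.cvtColor(a,cv2.COLOR_BGR2HSV).astype(int)
print('board',hsv[170,395],hsv[210,350],'wood',hsv[150,310],hsv[245,400],'bar',hsv[173,355],'post',hsv[228,358])
b=a.astype(int)
ratio=b[:,:,2]/(b[:,:,0]+1)
m=(((b[:,:,2]<118)&(hsv[:,:,1]>100))|(hsv[:,:,1]<60)).astype(np.uint8)*255
m[:130]=0;m[245:]=0;m[:,:315]=0;m[:,432:]=0
# radial edge: strongest gradient of median-blurred red channel between 45..60 px
R=cv2.GaussianBlur(a,(0,0),1)[:,:,2].astype(np.float32)
c0=np.array([372.8,188.2]);pts=[]
for t in np.linspace(0,2*np.pi,120,endpoint=False):
    rr=np.arange(46,58,.25); X=(c0[0]+rr*np.cos(t)).astype(np.float32)[None];Y=(c0[1]+rr*np.sin(t)).astype(np.float32)[None]
    v=cv2.remap(R,X,Y,1)[0]; d=np.gradient(v); i=d.argmax()
    pts.append(onz('top',X[0,i],Y[0,i],0.018)[:2]*1000)
P=np.array(pts)
for _ in range(6):
    A=np.c_[2*P,np.ones(len(P))]; s=np.linalg.lstsq(A,(P**2).sum(1),rcond=None)[0]; C=s[:2]; rad=np.sqrt(s[2]+C@C)
    e=abs(np.hypot(*(P-C).T)-rad); P=P[e<max(2,2*np.median(e))] if len(P)>40 else P
print('circle',C,rad,len(P))
sat=hsv[:,:,1]
g=(sat<70).astype(np.uint8)*255
w=np.zeros_like(g);w[215:240,345:372]=g[215:240,345:372]
ys,xs=np.nonzero(w);print('post px',xs.mean(),ys.mean(),len(xs),xs.min(),xs.max(),ys.min(),ys.max())
for uv in((358.2,228),(xs.mean(),ys.mean())):
  p=onz('top',*uv,0.04)[:2]*1000; d=p-C; print('post',p,np.hypot(*d), 'stand yaw',np.arctan2(d[1],d[0])-np.arctan2(18,-108))
e1=onz('top',347.0,168.0,.075)[:2]*1000;e2=onz('top',403.3,198.5,.075)[:2]*1000
print('bar',e1,e2,(e1+e2)/2,np.hypot(*(e1-e2)),np.arctan2(*(e2-e1)[::-1]))
s=cv2.imread('pics/side0.png'); cv2.imwrite('pics/sc.png',cv2.resize(s[225:310,340:450],None,fx=7,fy=7,interpolation=cv2.INTER_CUBIC))
```

```text
board [ 12 140 113] [ 12 133 100] wood [ 16 110 139] [ 16 108 142] bar [ 45   5 104] post [ 40   7 108]
circle [611.45215077 -54.73803178] 126.88451496155163 92
post px 356.6371681415929 228.87610619469027 113 351 362 223 235
post [509.54601683 -19.24075545] 107.91161550279564 stand yaw -0.1700403538748958
post [507.40450653 -15.6018962 ] 111.16451492665719 stand yaw -0.1946181625507699
bar [644.04939387  10.81058247] [ 575.54155582 -119.42198719] [609.79547484 -54.30570236] 147.15245861299587 -2.0550600528827836
```

View pics/sc.png

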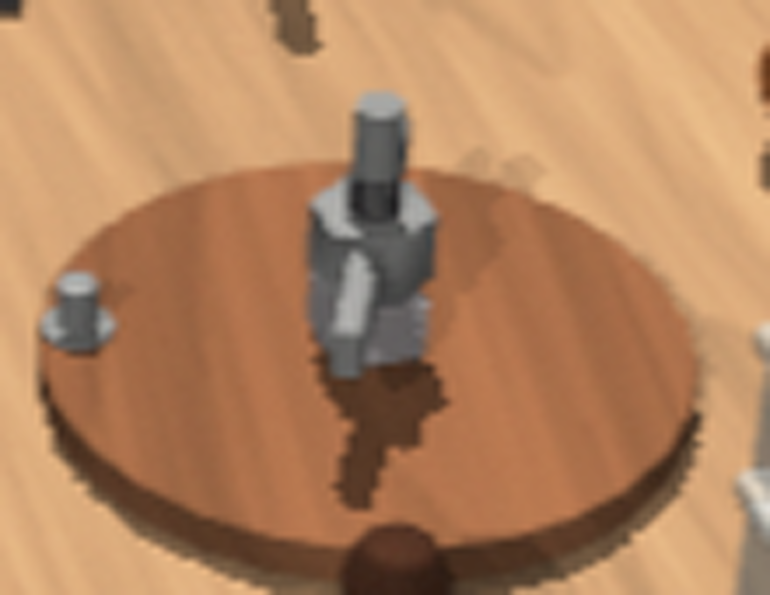

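Run:
```python
from h import *
C=np.array([.611,-.0547])
p=onz('side',340+79/7,225+282/7,.04);print('post side',p, np.arctan2(*(p[:2]-C)[::-1])-np.arctan2(18,-108),np.hypot(*(p[:2]-C)))
p=onz('top',366.25,190.75,.044)[:2]-C;print('corner top',p*1000,np.degrees(np.arctan2(p[1],p[0])),np.hypot(*p)*1000)
for uv,z in (((425,358),.018),((428,298),.044),((322,345),.018),((375,365),.018)):
  p=onz('side',340+uv[0]/7,225+uv[1]/7,z)[:2]-C;print('side',uv,p*1000,np.degrees(np.arctan2(p[1],p[0])),np.hypot(*p)*1000)
for yaw in (-.1,-.05,0,.05,.1,.17):
  o=[]
  for k in range(4):
    a=yaw+np.pi/4+k*np.pi/2
    for z in(.018,.044):
      q=proj('side',[C[0]+.02546*np.cos(a),C[1]+.02546*np.sin(a),z]); o.append(((q-[340,225])*7).round().astype(int).tolist())
  print(yaw,o)
q=proj('side',[*C,.124]);print((q-[340,225])*7)
```

```text
post side [ 0.5084816  -0.01686437  0.04      ] -0.1884057725613033 0.10927742928458029
corner top [-13.3123293  17.9606407] 126.54564151849955 22.356268149869994
side (425, 358) [ 18.00056   -15.1031973] -39.9980088872868 23.49737706472696
side (428, 298) [ 18.48523477 -12.64169996] -34.36748078955215 22.394563679880854
side (322, 345) [-16.5065321    3.11098002] 169.32668517377093 16.79713662257566
side (375, 365) [ -1.67778787 -14.21791514] -96.7300756037234 14.316566734395867
-0.1 [[400, 311], [403, 255], [308, 320], [311, 265], [331, 376], [335, 319], [425, 366], [429, 310]]
-0.05 [[397, 310], [400, 254], [306, 322], [309, 266], [334, 377], [338, 320], [426, 364], [431, 308]]
0 [[394, 309], [397, 253], [305, 323], [308, 268], [338, 378], [341, 321], [428, 362], [432, 306]]
0.05 [[391, 308], [394, 252], [304, 325], [307, 269], [341, 379], [344, 322], [429, 361], [433, 304]]
0.1 [[387, 307], [391, 251], [302, 327], [305, 271], [344, 380], [347, 323], [430, 359], [434, 303]]
0.17 [[383, 306], [387, 250], [301, 329], [304, 274], [348, 381], [352, 324], [432, 356], [436, 300]]
[380.97268337 107.68594589]
```

The side crop shows the post top at (79,282), a bar end at (345,365), and the collar's lower right corner at (425,358), which gives a collar yaw of roughly 0 to −0.1. I'll fetch the spanner now.

```bash
cat >> h.py <<'E'
from scipy.spatial.transform import Rotation as Ro
def plan(x,y,z,yaw):
    "shift (12cm units) and turn (pi units) in tool axes to TCP pose, tool down, tool x at world yaw"
    s=r.observe(); R=Ro.from_quat(s['orientation']); 
    G=Ro.from_euler('z',yaw)*Ro.from_quat([1,0,0,0])
    d=R.inv().apply(np.array([x,y,z])-s['ee_pos'])/.12; t=(R.inv()*G).as_rotvec()/np.pi
    return d.round(3),t.round(4)
def st():
    s=r.observe(); R=Ro.from_quat(s['orientation']).as_matrix()
    print('t',round(s['time'],2),'p',(s['ee_pos']*1000).round(1),'yaw',np.arctan2(R[1,0],R[0,0]).round(4),'zdir',R[:,2].round(3),'F',s['wrist_force'].round(1),'T',s['torque'].round(2),'w',round(s['gripper_width']*1000,1),'gf',round(s['grasp_force'],1),'j',s['joints'].round(2))
E
python3 -c "
from h import *
st();print(plan(.4129,.3067,.12,2.900))"
```

```text
t 0.1 p [229.3 581.2 230.8] yaw 2.7658 zdir [-0.001 -0.001 -1.   ] F [-0.2 -0.2  0.6] T [-0.07 -0.01 -0.02] w 85.3 gf 0.0 j [ 1.09  0.49  1.56  0.    1.09 -0.11]
(array([-2.263, -1.565,  0.925]), array([-0.0003, -0.0001, -0.0427]))
```

Emit:
jog_arm(
  moves=[
    [1,[-0.4,-0.25,0],[0,0,-0.015]],
    [1,[-0.8,-0.55,0],[0,0,-0.0427]],
    [1,[-1,-0.7,0],[0,0,-0.0427]],
  ],
)

```text
time: 0.48
ee_pos: [0.3111, 0.4571, 0.2311]
orientation: [0.121, 0.993, -0.0, -0.0]
wrist_force: [0.2, 0.7, 0.4]
gripper_width: 0.085
grasp_force: 0.0
```

Emit:
jog_arm(
  moves=[
    [1,[-0.4,-0.3,0.1],[0,0,0]],
    [1,[-0.8,-0.6,0.4],[0,0,0]],
    [1,[-1,-0.7,0.6],[0,0,0]],
    [1,[-1,-0.7,0.6],[0,0,0]],
  ],
)

```text
time: 0.98
ee_pos: [0.4072, 0.3471, 0.1574]
orientation: [0.122, 0.993, -0.001, -0.001]
wrist_force: [0.4, -0.6, 0.6]
gripper_width: 0.085
grasp_force: 0.0
```

```bash
python3 -c "
from h import *
st();print(plan(.4129,.3067,.06,2.900),plan(.4129,.3067,.001,2.900))"
```

```text
t 0.97 p [407.2 347.1 157.4] yaw 2.8968 zdir [-0.003 -0.002 -1.   ] F [ 0.4 -0.6  0.6] T [-0.03  0.01 -0.01] w 85.0 gf 0.0 j [ 0.58  0.46  1.86 -0.    0.83 -0.74]
(array([-0.13 , -0.313,  0.812]), array([-0.0009, -0.0008, -0.001 ])) (array([-0.131, -0.311,  1.304]), array([-0.0009, -0.0008, -0.001 ]))
```

Emit:
jog_arm(
  moves=[
    [1,[-0.13,-0.313,0.3],[0,0,0]],
    [1,[-0.13,-0.313,0.7],[0,0,0]],
    [1,[-0.13,-0.313,0.8],[0,0,0]],
    [1,[-0.13,-0.313,0.8],[0,0,0]],
  ],
)

```text
time: 1.48
ee_pos: [0.4126, 0.3096, 0.0637]
orientation: [0.12, 0.993, -0.0, -0.0]
wrist_force: [-0.5, 0.7, 0.9]
gripper_width: 0.0854
grasp_force: 0.0
```

```bash
python3 -c "
from h import *
snap('top','t1.png');a=snap('side','s1.png');
cv2.imwrite('pics/s1c.png',cv2.resize(a[150:310,240:460],None,fx=3.5,fy=3.5,interpolation=cv2.INTER_CUBIC))
st();print(plan(.4129,.3067,.002,2.900))"
```

```text
t 1.57 p [413.1 309.7  64.7] yaw 2.9008 zdir [ 0.002  0.001 -1.   ] F [ 0.1 -0.4  0. ] T [ 0.01 -0.   -0.01] w 85.4 gf 0.0 j [ 0.52  0.58  1.98  0.    0.58 -0.81]
(array([-0.003, -0.025,  0.523]), array([0.0005, 0.0005, 0.0003]))
```

View pics/s1c.png

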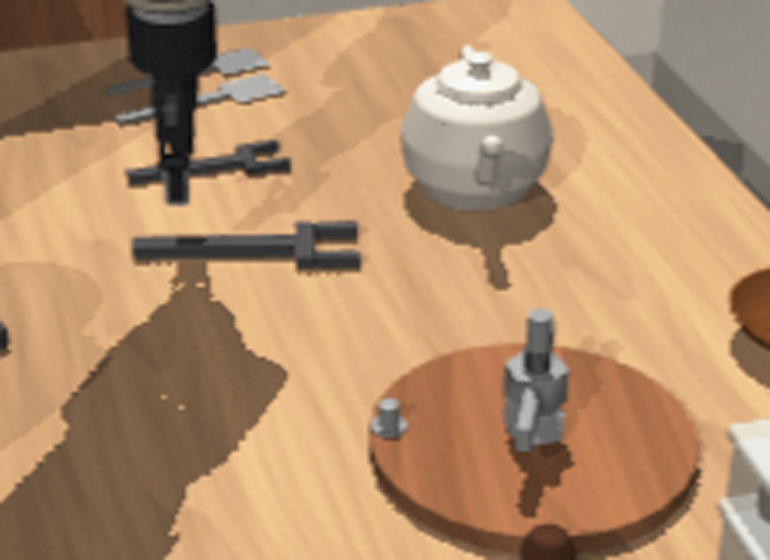

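The gripper hovers at crop (177,190), above the handle, which spans (135,248)–(300,245). I'll go down and grip.

Emit:
jog_arm(
  moves=[
    [1,[0,-0.025,0.25],[0,0,0]],
    [1,[0,-0.025,0.5],[0,0,0]],
    [1,[0,-0.025,0.515],[0,0,0]],
    [1,[0,-0.025,0.515],[0,0,0]],
    [-1,[0,-0.025,0.515],[0,0,0]],
    [-1,[0,-0.025,0.515],[0,0,0]],
    [-1,[0,-0.025,0.515],[0,0,0]],
    [-1,[0,-0.025,0.515],[0,0,0]],
  ],
)

```text
time: 2.58
ee_pos: [0.4125, 0.3062, 0.0021]
orientation: [0.12, 0.993, 0.0, 0.001]
wrist_force: [-0.4, 2.1, 2.9]
gripper_width: 0.0181
grasp_force: 58.4
```

Emit:
jog_arm(
  moves=[
    [-1,[0,0,0],[0,0,0]],
    [-1,[0,0,0],[0,0,0]],
    [-1,[0,0,-0.1],[0,0,0]],
    [-1,[0,0,-0.3],[0,0,0]],
    [-1,[0,0,-0.6],[0,0,0]],
    [-1,[0,0,-0.8],[0,0,0]],
    [-1,[0,0,-0.8],[0,0,0]],
  ],
)

```text
time: 3.45
ee_pos: [0.4124, 0.3061, 0.0991]
orientation: [0.121, 0.993, 0.001, 0.001]
wrist_force: [0.1, -0.3, -2.2]
gripper_width: 0.0184
grasp_force: 58.7
```

Run:
```python
from h import *
st()
a=snap('top','t2.png'); s=snap('side','s2.png')
x=cv2.resize(a[130:320,180:430],None,fx=3,fy=3,interpolation=cv2.INTER_CUBIC)
cv2.imwrite('pics/t2c.png',x)
```

```text
t 3.45 p [412.4 306.1  99.1] yaw 2.8999 zdir [ 0.003  0.002 -1.   ] F [ 0.1 -0.3 -2.2] T [0.06 0.15 0.01] w 18.4 gf 58.7 j [ 0.51  0.52  1.96  0.    0.65 -0.82]
```

View pics/t2c.png

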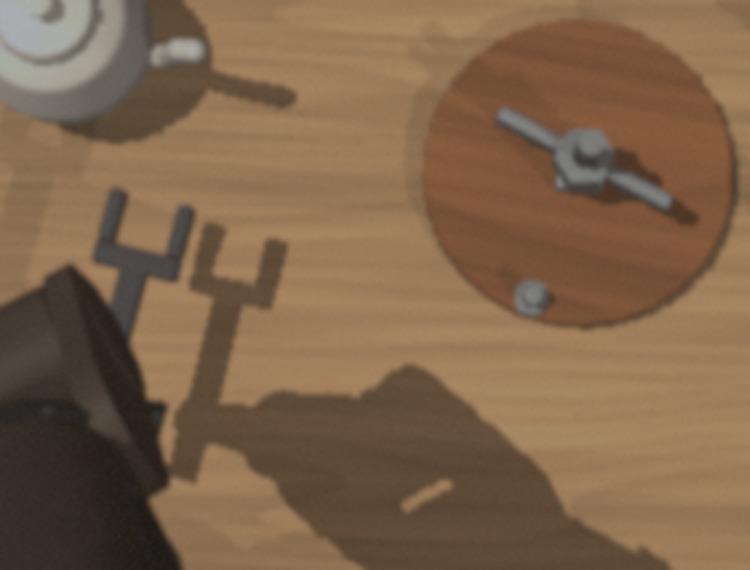

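The spanner is held: prong tips at crop (118,190) and (187,208), i.e. top pixels (219.3,193.3) and (242.3,199.3).

Run:
```python
from h import *
a=onz('top',219.3,193.0,.111);b=onz('top',242.3,199.0,.111);m=(a+b)/2
s=r.observe()['ee_pos'];d=m-s;print(a,b,np.hypot(*(a-b)[:2]),'len',np.hypot(*d[:2]),'ang',np.arctan2(d[1],d[0]),'perp',np.arctan2(*(a-b)[:2][::-1])-np.pi/2)
# bridge/shoulder corners
for u,v in((95,252),(178,280)): print(onz('top',180+u/3,130+v/3,.111))
# side-view check: predicted tip positions
J=np.array([np.cos(-.2416),np.sin(-.2416)]);N=np.array([-J[1],J[0]])
for sg in(1,-1):print(proj('side',[*(s[:2]+.16*J+sg*.026*N),.111]))
im=cv2.imread('pics/s2.png');cv2.imwrite('pics/s2c.png',np.hstack([cv2.resize(im[160:230,270:360],None,fx=4,fy=4,interpolation=2),cv2.resize(im[255:290,370:415],None,fx=8,fy=8,interpolation=2)]))
```

```text
[0.57310252 0.29531145 0.111     ] [0.56073874 0.24401108 0.111     ] 0.05276922457461948 len 0.15935978861283406 ang -0.22753629330301384 perp -0.2364974991312836
[0.5257185  0.31039401 0.111     ]
[0.5061822  0.24876675 0.111     ]
[342.70296004 187.40084727]
[343.34879554 195.2663021 ]
```

View pics/s2c.png

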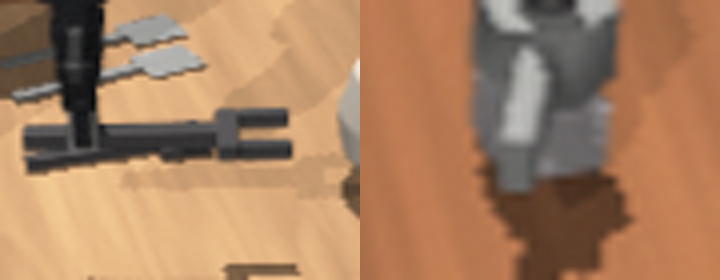

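Both views agree: the spanner is level, and its jaw centre is 140 mm ahead of the TCP. Next I carry it to the front of the stand.

```bash
python3 -c "
from h import *
print(plan(.44,.05,.1,3.07))"
```

```text
(array([-0.739, -2.012, -0.024]), array([-0.0001, -0.0002, -0.0542]))
```

Emit:
jog_arm(
  moves=[
    [-1,[-0.1,-0.25,0],[0,0,0]],
    [-1,[-0.2,-0.5,0],[0,0,-0.02]],
    [-1,[-0.3,-0.75,0],[0,0,-0.04]],
    [-1,[-0.37,-1,0],[0,0,-0.054]],
    [-1,[-0.37,-1,0],[0,0,-0.054]],
  ],
)

```text
time: 4.18
ee_pos: [0.4259, 0.1771, 0.0964]
orientation: [0.037, 0.999, -0.0, -0.001]
wrist_force: [-0.4, -0.2, -2.8]
gripper_width: 0.018
grasp_force: 59.0
```

```bash
python3 -c "
from h import *
st();print(plan(.44,.04,.1,3.07))"
```

```text
t 4.17 p [425.9 177.1  96.4] yaw 3.0674 zdir [-0.003 -0.001 -1.   ] F [-0.4 -0.2 -2.8] T [ 0.03  0.16 -0.04] w 18.0 gf 59.0 j [ 0.25  0.47  2.09 -0.    0.58 -1.25]
(array([-0.202, -1.13 , -0.03 ]), array([-0.0003, -0.0008, -0.0008]))
```

Emit:
jog_arm(
  moves=[
    [-1,[-0.06,-0.25,-0.02],[0,0,0]],
    [-1,[-0.1,-0.5,-0.03],[0,0,0]],
    [-1,[-0.15,-0.75,-0.03],[0,0,0]],
    [-1,[-0.19,-1,-0.03],[0,0,0]],
    [-1,[-0.19,-1,-0.03],[0,0,0]],
  ],
)

```text
time: 4.8
ee_pos: [0.4405, 0.0565, 0.1003]
orientation: [0.037, 0.999, 0.0, -0.001]
wrist_force: [0.3, -0.1, -2.7]
gripper_width: 0.0184
grasp_force: 59.2
```

```bash
python3 -c "
from h import *
st()
J=np.array([np.cos(.07),-np.sin(.07)]);N=np.array([-J[1],J[0]]);C=np.array([.611,-.0547])
p=C-.186*J+.005*N;print(p)
print(plan(*p,.1,3.0716))"
```

```text
t 4.8 p [440.5  56.5 100.3] yaw 3.0671 zdir [-0.001  0.    -1.   ] F [ 0.3 -0.1 -2.7] T [0.04 0.16 0.01] w 18.4 gf 59.2 j [-0.02  0.45  2.12  0.    0.57 -1.52]
[ 0.42580523 -0.03670288]
(array([ 0.065, -0.784,  0.003]), array([-0.    , -0.0004, -0.0014]))
```

Emit:
jog_arm(
  moves=[
    [-1,[0,-0.25,0],[0,0,0]],
    [-1,[0.02,-0.5,0],[0,0,0]],
    [-1,[0.065,-0.78,0],[0,0,-0.0014]],
    [-1,[0.065,-0.784,0],[0,0,-0.0014]],
    [-1,[0.065,-0.784,0],[0,0,-0.0014]],
  ],
)

```text
time: 5.42
ee_pos: [0.426, -0.0351, 0.1008]
orientation: [0.034, 0.999, 0.0, -0.0]
wrist_force: [0.3, 0.4, -2.9]
gripper_width: 0.0182
grasp_force: 59.3
```

Run:
```python
from h import *
st()
a=snap('top','t3.png'); s=snap('side','s3.png')
x=[cv2.resize(a[140:260,310:430],None,fx=4,fy=4,interpolation=2),cv2.resize(s[210:310,340:420],None,fx=4,fy=4,interpolation=2)]
x[1]=cv2.copyMakeBorder(x[1],0,80,0,0,0)
cv2.imwrite('pics/t3c.png',np.hstack(x))
```

```text
t 5.42 p [426.  -35.1 100.8] yaw 3.074 zdir [-0.001  0.    -1.   ] F [ 0.3  0.4 -2.9] T [-0.05  0.15  0.  ] w 18.2 gf 59.3 j [-0.24  0.43  2.16  0.    0.55 -1.74]
```

View pics/t3c.png

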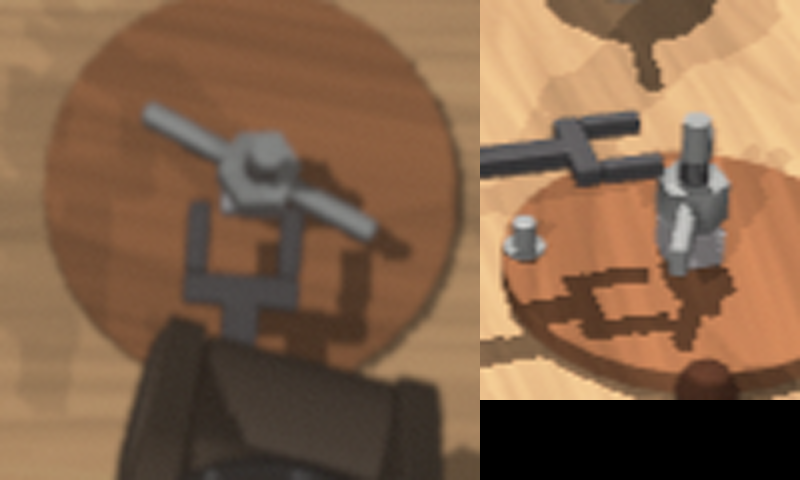

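The jaw sits in front of the hub: prong tips at crop (198,205) and (290,208). After allowing for parallax they clear the bar. I'll lower it.

Emit:
jog_arm(
  moves=[
    [-1,[0,0,0.15],[0,0,0]],
    [-1,[0,0,0.3],[0,0,0]],
    [-1,[0,0,0.42],[0,0,0]],
    [-1,[0,0,0.54],[0,0,0]],
    [-1,[0,0,0.62],[0,0,0]],
    [-1,[0,0,0.63],[0,0,0]],
    [-1,[0,0,0.63],[0,0,0]],
  ],
)

```text
time: 6.4
ee_pos: [0.4261, -0.0357, 0.0257]
orientation: [0.034, 0.999, 0.0, 0.0]
wrist_force: [-0.4, -0.3, -3.8]
gripper_width: 0.0181
grasp_force: 59.3
```

Run:
```python
from h import *
st()
J=np.array([np.cos(.07),-np.sin(.07)]);N=np.array([-J[1],J[0]]);C=np.array([.611,-.0547])
for d in(.186,.139): print(plan(*(C-d*J),.0245,3.0716))
a=snap('top','t4.png'); s=snap('side','s4.png')
x=[cv2.resize(a[140:240,320:420],None,fx=4,fy=4,interpolation=2),cv2.resize(s[240:300,340:420],None,fx=5,fy=5,interpolation=2)]
x[1]=cv2.copyMakeBorder(x[1],0,100,0,0,0)
cv2.imwrite('pics/t4c.png',np.hstack(x))
```

```text
t 6.4 p [426.1 -35.7  25.7] yaw 3.0743 zdir [ 0.  0. -1.] F [-0.4 -0.3 -3.8] T [0.05 0.12 0.04] w 18.1 gf 59.3 j [-0.24  0.59  2.21  0.    0.33 -1.74]
(array([ 0.002, -0.05 ,  0.01 ]), array([0.    , 0.0001, 0.0009]))
(array([-0.39 , -0.051,  0.01 ]), array([0.    , 0.0001, 0.0009]))
```

View pics/t4c.png

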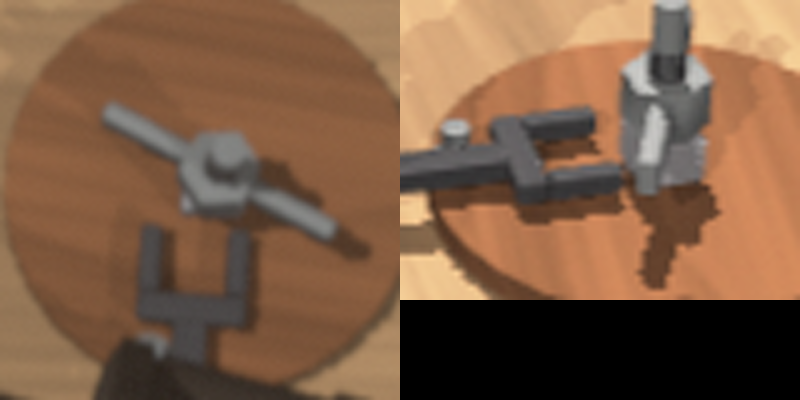

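The jaw is down in front of the collar: its inner edges are at crop x 161 and 229, and the collar's near face runs (185,205)–(243,213). Before sliding I'll check lateral alignment numerically, using column profiles.

Run:
```python
from h import *
a=cv2.imread('pics/t4.png');g=a.max(2);sat=cv2.cvtColor(a,cv2.COLOR_BGR2HSV)[:,:,1]
np.set_printoptions(linewidth=200)
print('val cols 354..386');
for y in range(184,208): print(y,' '.join('%3d%s'%(g[y,x],'*' if sat[y,x]<60 else ' ') for x in range(354,386)))
C=np.array([.611,-.0547,0])
for yw in(-.05,-.1):
  print(yw,[proj('top',C+[.02546*np.cos(t),.02546*np.sin(t),z]).round(1).tolist() for z in(.018,.044) for t in (yw+2.356,yw-2.356)])
s=r.observe()['ee_pos'];J=np.array([np.cos(.0673),-np.sin(.0673)]);N=np.array([-J[1],J[0]])
print('prong inner tips pred',[proj('top',[*(s[:2]+.160*J+q*N),.0377]).round(1).tolist() for q in(.0325,.0195,-.0195,-.0325)])
```

```text
val cols 354..386
184 135  133  129  124  122  121  121  121  122  113   97   96* 117* 130* 135* 133* 126* 113*  91*  75*  69*  69*  66*  63*  69*  77*  84*  83*  81*  79*  76*  77 
185 135  135  134  128  124  122  121  121  121  114   99   89* 104* 124* 132* 134* 134* 127* 113*  96*  88*  86*  81*  77*  76*  84*  92*  92*  86*  78*  75*  75*
186 137  135  133  131  129  125  122  121  121  118  108   90*  92* 112* 127* 134* 135* 135* 130* 120* 116* 114* 109* 100*  95* 100* 110* 108*  93*  83*  81*  79*
187 135  133  135  134  132  126  124  122  123  120  113   99   90*  97* 117* 130* 136* 137* 137* 133* 133* 132* 129* 122* 118* 120* 124* 116* 101*  95*  94*  94*
188 133  134  132  133  132  128  123  122  122  121  117  107* 102*  94* 104* 123* 135* 137* 138* 137* 137* 135* 135* 133* 133* 132* 127* 113* 102* 105* 112* 116*
189 134  134  134  134  131  129  127  122  120  119  116  118* 120* 104*  94* 113* 129* 131* 132* 132* 133* 130* 129* 129* 129* 127* 119*  99*  90*  98* 111* 121*
190 135  135  135  134  133  133  132  127  123  120  117  124* 134* 117*  94*  95* 109* 116* 116*
[... 2381 characters left out ...]
 78*  75*  72*  71   79   82  100  124  136  138  137  135  129  124  125  126  126  127  119   99   82*  77*  78*  74*  73*  74   83  100  126 
206  96   82*  78*  79*  73*  71*  71   75   80   98  122  133  133  135  134  128  124  124  126  125  125  117   97   81*  77*  78*  75*  70*  75   83  100  127 
207  92   79*  79*  78*  74*  69*  69   72   76   92  114  125  127  129  128  125  123  123  123  123  123  115   94   78*  78*  76*  74*  68*  73   81  102  126 
-0.05 [[364.9, 194.3], [379.9, 195.3], [365.8, 192.3], [381.1, 193.4]]
-0.1 [[364.6, 193.9], [379.5, 195.7], [365.5, 191.9], [380.7, 193.7]]
prong inner tips pred [[356.4, 195.1], [361.9, 195.6], [378.4, 197.0], [383.9, 197.5]]
```

Run:
```python
from h import *
J=np.array([np.cos(.09),-np.sin(.09)]);C=np.array([.611,-.0547])
for d in(.184,.165,.139): print(C-d*J,plan(*(C-d*J),.0245,3.0376))
```

```text
[ 0.4277447  -0.03816235] (array([-0.014, -0.018,  0.011]), array([-0.    ,  0.0002,  0.0116]))
[ 0.4466678  -0.03987004] (array([-0.173, -0.022,  0.011]), array([-0.    ,  0.0002,  0.0116]))
[ 0.47256257 -0.04220688] (array([-0.389, -0.027,  0.012]), array([-0.    ,  0.0002,  0.0116]))
```

Emit:
jog_arm(
  moves=[
    [-1,[0,-0.018,0.01],[0,0,0.0116]],
    [-1,[-0.014,-0.018,0.01],[0,0,0.0116]],
    [-1,[-0.04,-0.019,0.01],[0,0,0.0116]],
    [-1,[-0.07,-0.02,0.01],[0,0,0.0116]],
    [-1,[-0.1,-0.02,0.01],[0,0,0.0116]],
    [-1,[-0.1,-0.02,0.01],[0,0,0.0116]],
  ],
)

```text
time: 7.25
ee_pos: [0.4381, -0.0391, 0.0243]
orientation: [0.052, 0.999, 0.0, 0.0]
wrist_force: [0.5, -0.3, -2.9]
gripper_width: 0.0183
grasp_force: 59.4
```

Run:
```python
from h import *
st()
a=snap('top','t5.png');g=a.max(2);sat=cv2.cvtColor(a,cv2.COLOR_BGR2HSV)[:,:,1]
for y in range(184,204): print(y,' '.join('%3d%s'%(g[y,x],'*' if sat[y,x]<60 else ' ') for x in range(352,390)))
J=np.array([np.cos(.09),-np.sin(.09)]);C=np.array([.611,-.0547])
for d in(.139,): print(plan(*(C-d*J),.0245,3.0376))
```

```text
t 7.25 p [438.1 -39.1  24.3] yaw 3.0377 zdir [ 0.  0. -1.] F [ 0.5 -0.3 -2.9] T [-0.02  0.14  0.02] w 18.3 gf 59.4 j [-0.24  0.6   2.18  0.    0.35 -1.71]
184 135  136  134  132  130  126  124  122  121  122  123  113   96   95* 117* 131* 133* 134* 128* 114*  91*  76*  69*  69*  64*  64*  69*  76*  81*  81*  82*  78*  76*  78   79   82   83   82 
185 136  134  131  132  130  126  124  123  122  122  120  114   99   90* 103* 123* 133* 134* 134* 127* 113*  97*  88*  86*  81*  76*  77*  86*  92*  93*  86*  79*  76*  75*  77   81   82   84 
186 135  130  127  128  129  125  125  124  123  123  121  119  106   91*  92* 111* 129* 134* 136* 136* 129* 121* 117* 115* 109* 100*  95* 100* 111* 109*  93*  84*  81*  80*  78*  81   83   85 
187 130  126  124  123  124  125  124  124  124  121  122  121  113   97   89*  99* 118* 130* 137* 136* 136* 134* 134* 132* 128* 123* 120* 122* 125* 118* 102*  95*  94*  96*  93*  93*  93*  94*
188 131  125  120  122  121  123  123  122  120  123  122  122  118  109* 103*  94* 103* 124* 136* 138* 138* 137* 136* 137* 136* 134* 133* 131* 128* 114* 103* 104* 112* 
[... 2292 characters left out ...]
 120  108   88   76*  79*  77*  73*  71*  76   81   98  122 
201 131  126  127  127  126  116   92   79*  77*  78*  73*  72   78   84  100  124  136  135  133  134  130  125  121  120  121  121  120  109   87   76*  78*  77*  75*  72   76   82   96  121 
202 128  125  127  125  125  114   90   78*  78*  77*  72*  70   75   86  105  126  135  136  137  136  132  127  123  122  121  121  119  105   84   76*  77*  76*  72*  70   76   81   97  119 
203 126  125  126  125  122  109   87   77*  77*  76*  71*  67   74   88  110  127  134  134  137  136  134  129  127  125  124  123  117  102   84   77*  77*  75*  73*  72   76   84  102  122 
(array([-0.29 ,  0.004, -0.002]), array([ 0.,  0., -0.]))
```

The prong tips are already flanking the collar (mid x 372.0 against 372.6) with no force. I'll slide the rest of the way.

Emit:
jog_arm(
  moves=[
    [-1,[-0.05,0,0],[0,0,0]],
    [-1,[-0.1,0,0],[0,0,0]],
    [-1,[-0.14,0,0],[0,0,0]],
    [-1,[-0.14,0,0],[0,0,0]],
  ],
)

```text
time: 7.8
ee_pos: [0.4549, -0.0409, 0.0243]
orientation: [0.052, 0.999, 0.0, 0.0]
wrist_force: [-0.1, -0.4, -2.1]
gripper_width: 0.0184
grasp_force: 59.4
```

Emit:
jog_arm(
  moves=[
    [-1,[-0.05,0,0],[0,0,0]],
    [-1,[-0.1,0,0],[0,0,0]],
    [-1,[-0.13,0,0],[0,0,0]],
    [-1,[-0.13,0,0],[0,0,0]],
  ],
)

```text
time: 8.3
ee_pos: [0.4705, -0.0425, 0.0243]
orientation: [0.052, 0.999, -0.0, 0.0]
wrist_force: [1.8, 3.6, -2.4]
gripper_width: 0.0182
grasp_force: 59.6
```

Run:
```python
from h import *
st()
a=snap('top','t6.png');snap('side','s6.png');g=a.max(2);sat=cv2.cvtColor(a,cv2.COLOR_BGR2HSV)[:,:,1]
for y in range(176,208,1): print(y,' '.join('%3d%s'%(g[y,x],'*' if sat[y,x]<60 else ' ') for x in range(354,390)))
```

```text
t 8.3 p [470.5 -42.5  24.3] yaw 3.0379 zdir [ 0.001 -0.    -1.   ] F [ 1.8  3.6 -2.4] T [ 0.38 -0.13  0.33] w 18.2 gf 59.6 j [-0.23  0.62  2.11  0.    0.41 -1.7 ]
176 104   92   87*  88*  96* 110* 123* 131* 134* 130* 125* 121* 118* 118* 120* 121* 121* 119* 119* 127* 132* 134* 134* 133* 134* 133* 131* 134* 136  139  143  142  143  141  143  143 
177 115  109  100   89   81*  87*  99* 112* 122* 127* 126* 125* 123* 121* 119* 121* 121* 117* 115* 124* 133* 135* 133* 133* 133* 133* 131* 131* 133* 136  141  140  141  142  140  141 
178 118  117  113  104   90   83   80*  88* 101* 111* 115* 120* 123* 121* 121* 121* 117* 109* 104* 119* 130* 136* 134* 134* 132* 131* 129* 126* 127* 131  132  131  133  136  139  141 
179 120  120  121  114  110  100   81   72*  78*  86*  97* 112* 121* 124* 122* 122* 115*  99*  93* 108* 125* 132* 133* 135* 131* 127* 119* 112* 112* 118* 113  108  108  115  127  134 
180 122  121  121  122  121  110   88   72*  67*  69*  84* 107* 124* 129* 126* 123* 111*  90*  81*  94* 109* 123* 127* 126* 125* 114* 102*  93*  92*  98*  92*  81   78   87  104  111 
181 123  122  122
[... 4249 characters left out ...]
 58   65   88  110  118  118  110   87   75*  74*  75*  75*  76*  77*  73*  72*  74   78   87  100   98   91   91   90   94   94   96  107  124  133 
205  54   53   52   53   54   52   54   63   81  100  107  110  106   83   71*  71*  74*  75*  76*  75*  72*  74*  78   82   99  120  123  122  121  122  123  122  122  126  132  136 
206  57   54   55   55   53   53   55   58   70   79   83   86   86   72   64*  68*  71*  73*  73*  74*  73*  72   79   84  102  126  137  137  137  137  136  137  137  137  139  139 
207  55   54   53   53   55   55   53   55   58   58   58   64   63   61   56*  61*  62*  65*  69*  69*  70*  71   77   82  101  127  137  138  139  139  140  139  141  140  140  141
```

The jaw is seated: the bridge is just behind the collar's near face, the prongs flank it, and the forces are small. I'll lower it 4 mm, release and rise.

Emit:
jog_arm(
  moves=[
    [-1,[0,0,0.015],[0,0,0]],
    [-1,[0,0,0.028],[0,0,0]],
    [-1,[0,0,0.028],[0,0,0]],
    [0.1,[0,0,0.028],[0,0,0]],
    [0.1,[0,0,0.028],[0,0,0]],
    [0.1,[0,0,0.028],[0,0,0]],
    [0.1,[0,0,0.028],[0,0,0]],
    [0.1,[0,0,-0.05],[0,0,0]],
  ],
)

```text
time: 9.4
ee_pos: [0.4697, -0.0424, 0.0302]
orientation: [0.052, 0.999, 0.0, -0.001]
wrist_force: [-0.1, 0.1, 0.5]
gripper_width: 0.0472
grasp_force: 0.0
```

Emit:
jog_arm(
  moves=[
    [0.1,[0,0,-0.2],[0,0,0]],
    [0.1,[0,0,-0.5],[0,0,0]],
    [0.1,[0,0,-0.9],[0,0,0]],
    [-1,[0,0,-1],[0,0,0]],
    [-1,[0,0,-1],[0,0,0]],
  ],
)

```text
time: 10.02
ee_pos: [0.4701, -0.0425, 0.151]
orientation: [0.052, 0.999, -0.0, 0.001]
wrist_force: [0.3, 0.5, -0.5]
gripper_width: 0.0112
grasp_force: 0.0
```

```bash
cat >> h.py <<'E'
def push(phi,off=.017,z=.058,rad=.058,C=(.611,-.0547)):
    c,s=np.cos(phi),np.sin(phi)
    x=C[0]+rad*c-off*s; y=C[1]+rad*s+off*c
    d,t=plan(x,y,z,phi+np.pi/2); print('phi',phi,np.round([x,y],4),d,t); return d,t
E
python3 - <<'E'
from h import *
st(); push(1.087,.035,.16); push(1.087,.035)
a=snap('top','t7.png');s=snap('side','s7.png')
x=[cv2.resize(a[140:260,310:430],None,fx=4,fy=4,interpolation=2),cv2.resize(s[235:305,340:420],None,fx=4,fy=4,interpolation=2)]
x[1]=cv2.copyMakeBorder(x[1],0,200,0,0,0)
cv2.imwrite('pics/t7c.png',np.hstack(x))
E
```

```text
t 10.03 p [470.1 -42.5 151. ] yaw 3.0375 zdir [ 0.002 -0.    -1.   ] F [ 0.3  0.5 -0.5] T [-0.   -0.01  0.02] w 11.2 gf 0.0 j [-0.23  0.39  2.02  0.    0.73 -1.7 ]
phi 1.087 [0.607  0.0129] [-1.087  0.578 -0.073] [1.000e-04 6.000e-04 1.209e-01]
phi 1.087 [0.607  0.0129] [-1.085  0.578  0.777] [1.000e-04 6.000e-04 1.209e-01]
```

View pics/t7c.png

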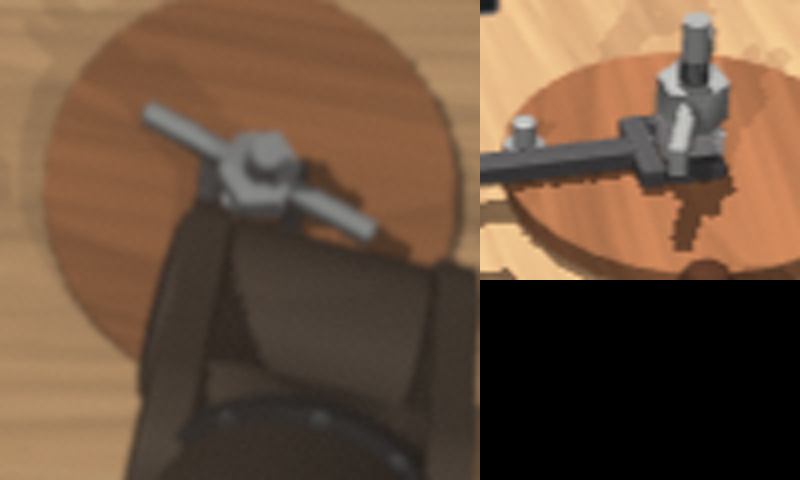

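The spanner lies flat on the collar, with its handle just to the right of the post (post at crop (525,130), handle (490–650,160)) and the bar unmoved. Next I move to the far-left end of the bar.

Emit:
jog_arm(
  moves=[
    [-1,[-0.1,0.35,-0.07],[0,0,0.05]],
    [-1,[-0.4,0.578,-0.07],[0,0,0.1]],
    [-1,[-0.75,0.578,-0.07],[0,0,0.121]],
    [-1,[-1,0.578,-0.07],[0,0,0.121]],
    [-1,[-1,0.578,-0.07],[0,0,0.121]],
  ],
)

```text
time: 10.75
ee_pos: [0.5973, 0.0139, 0.1565]
orientation: [0.24, 0.971, -0.0, -0.001]
wrist_force: [-0.5, -0.1, 1.0]
gripper_width: 0.0001
grasp_force: 0.0
```

Run:
```python
from h import *
st(); push(1.087,.035,.12);push(1.087,.035)
```

```text
t 10.75 p [597.3  13.9 156.5] yaw 2.6574 zdir [-0.002  0.    -1.   ] F [-0.5 -0.1  1. ] T [-0.01  0.    0.01] w 0.1 gf 0.0 j [-0.09  0.54  1.71  0.    0.9  -1.17]
phi 1.087 [0.607  0.0129] [-0.076  0.03   0.304] [-0.0003 -0.0007 -0.0001]
phi 1.087 [0.607  0.0129] [-0.078  0.031  0.82 ] [-0.0003 -0.0007 -0.0001]
```

Emit:
jog_arm(
  moves=[
    [-1,[0,0.03,0.25],[0,0,0]],
    [-1,[0,0.03,0.5],[0,0,0]],
    [-1,[0,0.03,0.75],[0,0,0]],
    [-1,[-0.02,0.03,0.82],[0,0,0]],
    [-1,[-0.078,0.031,0.82],[0,0,0]],
    [-1,[-0.078,0.031,0.82],[0,0,0]],
  ],
)

```text
time: 11.5
ee_pos: [0.6074, 0.0126, 0.0613]
orientation: [0.24, 0.971, 0.0, 0.001]
wrist_force: [-0.1, -0.2, 0.3]
gripper_width: -0.0004
grasp_force: 0.0
```

Run:
```python
from h import *
st()
for p in (1.06,.98,.90,.82,.74,.66): push(p)
```

```text
t 11.5 p [607.4  12.6  61.3] yaw 2.6571 zdir [ 0.002 -0.    -1.   ] F [-0.1 -0.2  0.3] T [ 0.01 -0.   -0.  ] w -0.4 gf 0.0 j [-0.09  0.67  1.75  0.    0.71 -1.17]
phi 1.06 [0.6245 0.0042] [-0.159  0.004  0.027] [0.0002 0.0005 0.0084]
phi 0.98 [0.6292 0.0029] [-0.198  0.013  0.027] [0.0003 0.0005 0.0338]
phi 0.9 [0.6337 0.0013] [-0.238  0.018  0.028] [0.0003 0.0005 0.0593]
phi 0.82 [ 0.6381 -0.0007] [-0.278  0.021  0.028] [0.0003 0.0005 0.0848]
phi 0.74 [ 0.6424 -0.003 ] [-0.318  0.02   0.028] [0.0003 0.0005 0.1102]
phi 0.66 [ 0.6464 -0.0057] [-0.358  0.016  0.028] [0.0003 0.0005 0.1357]
```

Emit:
jog_arm(
  moves=[
    [-1,[-0.1,0,0.02],[0,0,0]],
    [-1,[-0.14,0.002,0.02],[0,0,0]],
    [-1,[-0.16,0.004,0.02],[0,0,0.0084]],
    [-1,[-0.18,0.008,0.02],[0,0,0.021]],
    [-1,[-0.198,0.013,0.02],[0,0,0.034]],
    [-1,[-0.218,0.016,0.02],[0,0,0.047]],
    [-1,[-0.238,0.018,0.02],[0,0,0.059]],
  ],
)

```text
time: 12.38
ee_pos: [0.6326, 0.0018, 0.0579]
orientation: [0.33, 0.944, 0.0, -0.001]
wrist_force: [-3.4, 2.2, 0.9]
gripper_width: -0.0002
grasp_force: 1.9
```

```bash
cat > meas.py <<'E'
from h import *
import sys
a=snap('top',sys.argv[1]); hsv=cv2.cvtColor(a,cv2.COLOR_BGR2HSV)
# right/near bar end: low-sat bright grey, outside hub, around centre
c=proj('top',[.611,-.0547,.075]); m=((hsv[:,:,1]<55)&(hsv[:,:,2]>85))
P=[]
for v,u in np.argwhere(m[150:240,330:420]):
    q=onz('top',u+330,v+150,.075)[:2]-[.611,-.0547]
    R=np.hypot(*q); t=np.arctan2(q[1],q[0])
    if .035<R<.072: P.append((R,t))
P=np.array(P); t=np.mod(P[:,1],2*np.pi)
h,_=np.histogram(t,np.linspace(0,2*np.pi,64)); print('hist',[(round(i*.0997,2),int(n)) for i,n in enumerate(h) if n>2])
k=h[32:].argmax()+32; s=abs(t-(k+.5)*.0997)<.3
print('bar end angle',(t[s].mean()-2*np.pi).round(3),s.sum(),'total turn',(-1.571-.18-(t[s].mean()-2*np.pi)).round(3))
E
python3 - <<'E'
from h import *
st()
for p in (.82,.74,.66,.58,.5): push(p)
E
python3 meas.py t8.png
```

```text
t 12.38 p [632.6   1.8  57.9] yaw 2.4698 zdir [-0.001  0.    -1.   ] F [-3.4  2.2  0.9] T [0.41 0.44 0.02] w -0.2 gf 1.9 j [-0.1   0.71  1.69  0.    0.75 -1.  ]
phi 0.82 [ 0.6381 -0.0007] [-0.05   0.012 -0.001] [-0.0001 -0.0003  0.0251]
phi 0.74 [ 0.6424 -0.003 ] [-0.089  0.019 -0.001] [-0.0001 -0.0003  0.0506]
phi 0.66 [ 0.6464 -0.0057] [-0.129  0.023 -0.001] [-0.0001 -0.0003  0.0761]
phi 0.58 [ 0.6502 -0.0087] [-0.17   0.023 -0.001] [-1.000e-04 -3.000e-04  1.015e-01]
phi 0.5 [ 0.6537 -0.012 ] [-0.21   0.02  -0.001] [-0.0002 -0.0003  0.127 ]Traceback (most recent call last):
  File "meas.py", line 11, in <module>
    P=np.array(P); t=np.mod(P[:,1],2*np.pi)
                            ~^^^^^
IndexError: too many indices for array: array is 1-dimensional, but 2 were indexed
```

Emit:
jog_arm(
  moves=[
    [-1,[-0.03,0.008,0],[0,0,0.0125]],
    [-1,[-0.05,0.012,0],[0,0,0.025]],
    [-1,[-0.07,0.016,0],[0,0,0.038]],
    [-1,[-0.089,0.019,0],[0,0,0.05]],
    [-1,[-0.109,0.021,0],[0,0,0.063]],
    [-1,[-0.129,0.023,0],[0,0,0.076]],
  ],
)

```text
time: 13.18
ee_pos: [0.6457, -0.0054, 0.0578]
orientation: [0.44, 0.898, -0.0, -0.001]
wrist_force: [-8.0, 3.3, 4.9]
gripper_width: 0.0
grasp_force: 3.9
```

Run:
```python
from h import *
st();snap('side','s8.png')
for p in (.58,.5,.42,.34,.26): push(p)
```

```text
t 13.18 p [645.7  -5.4  57.8] yaw 2.2308 zdir [-0.003  0.001 -1.   ] F [-8.   3.3  4.9] T [ 0.54  1.3  -0.07] w 0.0 gf 3.9 j [-0.11  0.72  1.65  0.    0.77 -0.77]
phi 0.58 [ 0.6502 -0.0087] [-0.042  0.013 -0.002] [-0.0006 -0.0007  0.0248]
phi 0.5 [ 0.6537 -0.012 ] [-0.082  0.019 -0.002] [-0.0006 -0.0006  0.0502]
phi 0.42 [ 0.657  -0.0155] [-0.122  0.023 -0.002] [-0.0006 -0.0006  0.0757]
phi 0.34 [ 0.66   -0.0193] [-0.162  0.023 -0.002] [-0.0006 -0.0006  0.1012]
phi 0.26 [ 0.6627 -0.0234] [-0.202  0.02  -0.002] [-0.0007 -0.0006  0.1266]
```

The force is now about 8.7 N, which matches the nut's friction, so the spanner is holding against the post. I'll keep pushing.

Emit:
jog_arm(
  moves=[
    [-1,[-0.022,0.007,0],[0,0,0.0125]],
    [-1,[-0.042,0.013,0],[0,0,0.025]],
    [-1,[-0.062,0.016,0],[0,0,0.038]],
    [-1,[-0.082,0.019,0],[0,0,0.05]],
    [-1,[-0.102,0.021,0],[0,0,0.063]],
    [-1,[-0.122,0.023,0],[0,0,0.076]],
  ],
)

```text
time: 13.98
ee_pos: [0.6567, -0.0151, 0.0576]
orientation: [0.544, 0.839, -0.0, -0.002]
wrist_force: [-8.1, 4.8, 3.5]
gripper_width: 0.0
grasp_force: 3.9
```

Run:
```python
from h import *
st()
for p in (.34,.26,.18,.10,.02): push(p)
```

```text
t 13.97 p [656.7 -15.1  57.6] yaw 1.9919 zdir [-0.003  0.001 -1.   ] F [-8.1  4.8  3.5] T [ 0.77  1.32 -0.05] w 0.0 gf 3.9 j [-0.12  0.73  1.62  0.    0.79 -0.55]
phi 0.34 [ 0.66   -0.0193] [-0.043  0.011 -0.003] [-0.0009 -0.0007  0.0258]
phi 0.26 [ 0.6627 -0.0234] [-0.083  0.017 -0.003] [-0.0009 -0.0007  0.0513]
phi 0.18 [ 0.665  -0.0276] [-0.123  0.021 -0.003] [-0.0009 -0.0006  0.0768]
phi 0.1 [ 0.667 -0.032] [-0.163  0.021 -0.003] [-0.0009 -0.0006  0.1022]
phi 0.02 [ 0.6686 -0.0365] [-0.204  0.018 -0.004] [-0.001  -0.0005  0.1277]
```

Emit:
jog_arm(
  moves=[
    [-1,[-0.022,0.006,0],[0,0,0.0125]],
    [-1,[-0.043,0.011,0],[0,0,0.026]],
    [-1,[-0.063,0.014,0],[0,0,0.038]],
    [-1,[-0.083,0.017,0],[0,0,0.051]],
    [-1,[-0.103,0.02,0],[0,0,0.064]],
    [-1,[-0.123,0.021,0],[0,0,0.077]],
  ],
)

```text
time: 14.72
ee_pos: [0.6652, -0.0273, 0.0576]
orientation: [0.641, 0.768, -0.0, -0.002]
wrist_force: [-6.7, 6.2, 3.0]
gripper_width: -0.0
grasp_force: 3.8
```

Run:
```python
from h import *
st()
for p in (.14,.1,.06,.02,-.02,-.06): push(p)
```

```text
t 14.72 p [665.2 -27.3  57.6] yaw 1.75 zdir [-0.003  0.001 -1.   ] F [-6.7  6.2  3. ] T [ 1.04  1.2  -0.13] w -0.0 gf 3.8 j [-0.14  0.74  1.59  0.    0.81 -0.32]
phi 0.14 [ 0.6661 -0.0298] [-0.022  0.003 -0.004] [-0.0009 -0.0006  0.0125]
phi 0.1 [ 0.667 -0.032] [-0.041  0.008 -0.004] [-0.0009 -0.0005  0.0252]
phi 0.06 [ 0.6679 -0.0343] [-0.061  0.012 -0.004] [-0.0009 -0.0005  0.038 ]
phi 0.02 [ 0.6686 -0.0365] [-0.081  0.014 -0.004] [-0.0009 -0.0005  0.0507]
phi -0.02 [ 0.6693 -0.0389] [-0.101  0.017 -0.004] [-0.0009 -0.0005  0.0634]
phi -0.06 [ 0.6699 -0.0412] [-0.121  0.018 -0.004] [-0.0009 -0.0005  0.0761]
```

Emit:
jog_arm(
  moves=[
    [-1,[-0.022,0.003,0],[0,0,0.0125]],
    [-1,[-0.041,0.008,0],[0,0,0.025]],
    [-1,[-0.061,0.012,0],[0,0,0.038]],
  ],
)

```text
time: 15.1
ee_pos: [0.6681, -0.0341, 0.0576]
orientation: [0.686, 0.728, -0.0, -0.001]
wrist_force: [-6.5, 7.1, 1.6]
gripper_width: -0.0001
grasp_force: 3.8
```

Emit:
jog_arm(
  moves=[
    [-1,[-0.02,0.003,0],[0,0,0.0125]],
    [-1,[-0.02,0.003,0],[0,0,0.0125]],
  ],
)

```text
time: 15.35
ee_pos: [0.6689, -0.0367, 0.0576]
orientation: [0.7, 0.715, -0.0, -0.001]
wrist_force: [-5.1, 5.7, 0.9]
gripper_width: -0.0002
grasp_force: 3.0
```

Emit:
jog_arm(
  moves=[
    [-1,[-0.02,0.003,0],[0,0,0.0125]],
    [-1,[-0.02,0.003,0],[0,0,0.0125]],
  ],
)

```text
time: 15.6
ee_pos: [0.6695, -0.039, 0.0576]
orientation: [0.713, 0.701, -0.0, -0.001]
wrist_force: [-3.9, 5.8, 0.3]
gripper_width: -0.0
grasp_force: 3.2
```

Run:
```python
from h import *
st();
for p in (-.02,-.06,-.1,-.14): push(p)
```

```text
t 15.6 p [669.5 -39.   57.6] yaw 1.5528 zdir [-0.002  0.001 -1.   ] F [-3.9  5.8  0.3] T [ 1.01  0.61 -0.09] w -0.0 gf 3.2 j [-0.16  0.75  1.58  0.    0.81 -0.14]
phi -0.02 [ 0.6693 -0.0389] [ 0.001 -0.001 -0.003] [-0.0005 -0.0004  0.0006]
phi -0.06 [ 0.6699 -0.0412] [-0.019  0.004 -0.003] [-0.0005 -0.0004  0.0134]
phi -0.1 [ 0.6704 -0.0436] [-0.038  0.009 -0.003] [-0.0005 -0.0004  0.0261]
phi -0.14 [ 0.6708 -0.046 ] [-0.058  0.012 -0.003] [-0.0005 -0.0004  0.0388]
```

Emit:
jog_arm(
  moves=[
    [-1,[-0.019,0.004,0],[0,0,0.0134]],
    [-1,[-0.019,0.004,0],[0,0,0.0134]],
  ],
)

```text
time: 15.85
ee_pos: [0.67, -0.0413, 0.0576]
orientation: [0.728, 0.686, -0.0, -0.001]
wrist_force: [-3.4, 6.4, 0.7]
gripper_width: 0.0
grasp_force: 3.2
```

Emit:
jog_arm(
  moves=[
    [-1,[-0.019,0.004,0],[0,0,0.0127]],
    [-1,[-0.019,0.004,0],[0,0,0.0127]],
  ],
)

```text
time: 16.1
ee_pos: [0.6704, -0.0431, 0.0576]
orientation: [0.742, 0.671, 0.0, -0.001]
wrist_force: [-2.7, 9.8, 1.4]
gripper_width: 0.0002
grasp_force: 4.7
```

Emit:
jog_arm(
  moves=[
    [-1,[-0.019,0.004,0],[0,0,0.0127]],
    [-1,[-0.019,0.004,0],[0,0,0.0127]],
  ],
)

```text
time: 16.35
ee_pos: [0.6708, -0.044, 0.0577]
orientation: [0.755, 0.656, 0.001, -0.002]
wrist_force: [-2.3, 19.1, 1.8]
gripper_width: 0.0002
grasp_force: 9.1
```

Run:
```python
from h import *
st(); a=snap('side','s9.png'); snap('top','t9.png')
for p in (-.18,-.22,-.26): push(p)
# post vs handle in side view: predicted handle edge at post for spindle 0 ; print bar end near robot predicted px for angles
C=np.array([.611,-.0547])
for t in(-3.1,-3.2,-3.3,-3.4): print(t,[proj('side',[*(C+R*np.array([np.cos(t),np.sin(t)])),.075]).round(1).tolist() for R in(.04,.075)])
hsv=cv2.cvtColor(a,cv2.COLOR_BGR2HSV)
for y in range(252,274): print(y,' '.join('%3d%s'%(hsv[y,x,2],'*' if hsv[y,x,1]<60 else ' ') for x in range(354,392)))
```

```text
t 16.35 p [670.8 -44.   57.7] yaw 1.4311 zdir [-0.001  0.003 -1.   ] F [-2.3 19.1  1.8] T [3.01 0.21 0.01] w 0.2 gf 9.1 j [-0.16  0.75  1.58  0.    0.82 -0.03]
phi -0.18 [ 0.6711 -0.0484] [-0.036  0.007 -0.003] [-0.0004 -0.0009  0.0131]
phi -0.22 [ 0.6713 -0.0508] [-0.055  0.012 -0.003] [-0.0004 -0.0009  0.0258]
phi -0.26 [ 0.6714 -0.0532] [-0.075  0.015 -0.003] [-0.0004 -0.0009  0.0385]
-3.1 [[379.0, 259.0], [366.3, 261.4]]
-3.2 [[378.5, 258.1], [365.4, 259.8]]
-3.3 [[378.2, 257.2], [364.8, 258.1]]
-3.4 [[378.0, 256.4], [364.5, 256.5]]
252 238  240  241  242  243  242  241  237  234  220  206  192  181  182  185  196  204  206  204  202  202  208  214  214  212  211  208  205  207  209  212  207  204* 204* 202* 145*  67*  50*
253 238  239  241  241  243  241  238  225  199  189  189  185  183  183  187  196  205  208  206  203  200  205  211  214  214  212  208  205  207  209  190  190* 201* 202* 203* 145*  65*  52*
254 238  239  240  239  239  228  204  190  188  187  186  185  181  181  188  198  206  209  206  203  200  203  209  213  212  211  208  206  204  207  154  168* 200* 
[... 3010 characters left out ...]
02* 102* 100* 101* 102* 102* 102* 102* 103*  99* 105* 106* 105* 103* 104*  93*  94   96* 131* 149* 153* 152* 152* 152*
271 102* 103* 103* 104* 103* 102* 104* 105* 104* 103* 105* 105* 105* 104* 104* 104* 102* 106* 106* 103* 104* 105* 104* 103* 105* 104* 101*  99*  98* 114  161  137  134* 152* 152* 154* 153* 153*
272 104* 104* 104* 106* 103* 104* 102* 103* 103* 102* 105* 105* 105* 105* 103* 103* 102* 101*  97*  84*  85*  89*  86*  81*  65*  53*  53*  53*  51*  51* 142  134  134* 154* 152* 152* 154* 153*
273 100*  98*  96*  92*  91*  84*  81*  79*  76*  75*  73*  69*  65*  66*  62*  62*  59*  58*  57*  58*  57*  59*  58*  55*  54*  54*  53*  52*  54*  52*  90  106* 131* 146* 147* 146* 145* 146*
```

The push force jumped to 19 N and the motion stalled. The bar is at about −3.27 rad, which is where the hard stop should be. One more small push to be sure.

Emit:
jog_arm(
  moves=[
    [-1,[-0.015,0,0],[0,0,0]],
    [-1,[-0.018,0,0],[0,0,0]],
  ],
)

```text
time: 16.7
ee_pos: [0.6708, -0.0447, 0.0577]
orientation: [0.755, 0.656, 0.002, -0.002]
wrist_force: [0.6, 29.3, 2.0]
gripper_width: 0.0001
grasp_force: 14.4
```

Emit:
jog_arm(
  moves=[
    [-1,[0.02,0,0],[0,0,0]],
    [-1,[0.1,0,0],[0,0,0]],
    [-1,[0.2,0,0],[0,0,0]],
    [-1,[0.2,0,-0.2],[0,0,0]],
    [-1,[0.2,0,-0.6],[0,0,0]],
    [-1,[0.2,0,-1],[0,0,0]],
    [-1,[0.2,0,-1],[0,0,0]],
  ],
)

```text
time: 17.58
ee_pos: [0.6757, -0.0251, 0.1821]
orientation: [0.754, 0.657, 0.002, 0.003]
wrist_force: [0.1, 0.4, -1.0]
gripper_width: 0.0004
grasp_force: 0.0
```

Emit:
jog_arm(
  moves=[
    [-1,[0.4,0,0],[0,0,0]],
    [-1,[0.8,0,0],[0,0,0]],
    [-1,[1,0.2,0],[0,0,0]],
    [-1,[1,0.6,0],[0,0,0]],
    [-1,[1,1,0],[0,0,0]],
    [-1,[1,1,0],[0,0,0]],
  ],
)

```text
time: 18.32
ee_pos: [0.8109, 0.0766, 0.1749]
orientation: [0.755, 0.656, -0.001, -0.0]
wrist_force: [0.1, 0.9, -0.4]
gripper_width: -0.0001
grasp_force: 0.0
```

```bash
python3 -c "
from h import *
st();snap('side','s10.png')"; python3 meas.py t10.png
python3 - <<'E'
from h import *
a=cv2.imread('pics/s0.png') if 0 else None
t0=cv2.imread('pics/top0.png').astype(int);t1=cv2.imread('pics/t10.png').astype(int)
# bystander check: change in their regions
s0=cv2.imread('pics/side0.png').astype(int);s1=cv2.imread('pics/s10.png').astype(int)
for n,(u0,u1,v0,v1) in dict(stamp=(378,412,298,342),boxes=(440,535,265,365),teapot=(352,400,162,212),bowl=(446,496,226,256),small=(274,326,188,204)).items(): print(n,abs(s1-s0)[v0:v1,u0:u1].mean().round(1))
# handle angle in side+top: dark low-sat pixels at z=.032 near the handle
g=cv2.cvtColor(t1.astype(np.uint8),cv2.COLOR_BGR2HSV);C=np.array([.611,-.0547]);P=[]
for v in range(195,262):
  for u in range(340,400):
    if g[v,u,1]<60 and g[v,u,2]<85:
      q=onz('top',u,v,.032)[:2]-C
      if -.19<q[0]<-.045 and abs(q[1])<.06: P.append(q)
P=np.array(P)*1000; print(len(P)); 
for x in range(-185,-40,12):
  w=P[(P[:,0]>=x)&(P[:,0]<x+12),1]; print(x,len(w),w.min().round(1) if len(w) else '',w.max().round(1) if len(w) else '')
E
```

```text
t 18.32 p [810.9  76.6 174.9] yaw 1.4316 zdir [-0.001 -0.    -1.   ] F [ 0.1  0.9 -0.4] T [-0.   -0.   -0.03] w -0.1 gf 0.0 j [ 0.01  0.83  1.04 -0.    1.27  0.15]
hist [(0.0, 20), (6.08, 21), (6.18, 37)]
bar end angle -0.082 58 total turn -1.669
stamp 24.7
boxes 19.1
teapot 14.3
bowl 11.7
small 3.9
4
-185 0  
-173 0  
-161 0  
-149 0  
-137 0  
-125 0  
-113 0  
-101 0  
-89 2 42.7 49.8
-77 0  
-65 0  
-53 2 47.9 59.8
-41 0
```

The bar's total turn is about 1.47 rad, i.e. 1.4 plus roughly 0.07 of jaw play, so the nut is at its stop. The side-view differences are probably arm shadows; I'll check for displacement by template matching, and check the spanner's handle too.

Run:
```python
from h import *
s0=cv2.imread('pics/side0.png',0);s1=cv2.imread('pics/s10.png',0)
for n,(u0,u1,v0,v1) in dict(stamp=(378,412,298,342),boxes=(440,535,265,365),teapot=(352,400,162,212),bowl=(446,496,226,256),board=(345,380,250,300)).items():
    m=cv2.matchTemplate(s1[v0-12:v1+12,u0-12:u1+12],s0[v0:v1,u0:u1],cv2.TM_CCOEFF_NORMED); _,mx,_,l=cv2.minMaxLoc(m); print(n,mx.round(3),l[0]-12,l[1]-12)
# handle axis in side view: dark low-saturation px
a=cv2.imread('pics/s10.png');h=cv2.cvtColor(a,cv2.COLOR_BGR2HSV);C=np.array([.611,-.0547])
P=[]
for v in range(255,300):
  for u in range(300,372):
    if h[v,u,1]<60 and h[v,u,2]<112:
      P.append(onz('side',u,v,.032)[:2]-C)
P=np.array(P)*1000
for x in range(-185,-50,15):
  w=P[(P[:,0]>=x)&(P[:,0]<x+15),1]; print(x,len(w),(w.min().round(1),w.max().round(1)) if len(w) else '')
```

```text
Traceback (most recent call last):
AttributeError: 'float' object has no attribute 'round'
```

Run:
```python
from h import *
s0=cv2.imread('pics/side0.png',0);s1=cv2.imread('pics/s10.png',0)
for n,(u0,u1,v0,v1) in dict(stamp=(378,412,298,342),boxes=(440,535,265,365),teapot=(352,400,162,212),bowl=(446,496,226,256)).items():
    m=cv2.matchTemplate(s1[v0-12:v1+12,u0-12:u1+12],s0[v0:v1,u0:u1],cv2.TM_CCOEFF_NORMED); _,mx,_,l=cv2.minMaxLoc(m); print(n,round(mx,3),l[0]-12,l[1]-12)
a=cv2.imread('pics/s10.png');h=cv2.cvtColor(a,cv2.COLOR_BGR2HSV);C=np.array([.611,-.0547])
P=np.array([onz('side',u,v,.032)[:2]-C for v in range(255,300) for u in range(300,372) if h[v,u,1]<60 and h[v,u,2]<112])*1000
for x in range(-185,-50,15):
  w=P[(P[:,0]>=x)&(P[:,0]<x+15),1]; print(x,len(w),(w.min().round(1),w.max().round(1)) if len(w) else '')
print('post',onz('side',340+79/7,225+282/7,.04)[:2]-C)
```

```text
stamp 0.854 0 -1
boxes 0.92 0 0
teapot 0.988 0 0
bowl 0.999 0 0
-185 40 (np.float64(9.6), np.float64(39.4))
-170 37 (np.float64(9.6), np.float64(37.3))
-155 42 (np.float64(5.4), np.float64(36.6))
-140 42 (np.float64(1.2), np.float64(32.4))
-125 43 (np.float64(-3.0), np.float64(30.3))
-110 55 (np.float64(-4.4), np.float64(42.7))
-95 42 (np.float64(-6.5), np.float64(24.6))
-80 45 (np.float64(-10.7), np.float64(23.2))
-65 40 (np.float64(-11.4), np.float64(57.9))
post [-0.1025184   0.03783563]
```

```bash
python3 -c "
from plant import r
print(r.hand_in())"
```

```text
the job is handed in; nothing more can be done
None
```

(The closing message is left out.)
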